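# Put the copy-nook tools back in their foam inserts

### The arm

A 6-joint arm with a two-finger parallel gripper is mounted at the origin on a cart in front of the work surface, level with it; the furniture and walls round the work are solid. World frame = base frame: x ahead of the robot, y to its left, z up, the work surface at z = 0. Lengths are in m, angles in rad, forces in N, time in s.
With the tool pointing down it reaches from about 0.35 to 0.775 m from the base axis. Payload 7.3 kg.
Tool frame: the origin (TCP) lies on the mounting face of the last link; the fingertips stand 178 mm ahead of it and the grasp point (between the pads) lies 159 mm ahead of it (robot.grip_depth is the distance from the TCP to the grasp point, in m); z points along the fingers, y is the line along which they close (so a half turn about z gives the same grasp; the last joint's range is limited). The gripper opens to 92 mm and grips with 3 to 60 N. Pads are 19 mm wide; open, the fingers measure 130 mm over their backs; the gripper's body (75 mm by 190 mm) begins 47 mm behind the grasp point.
Start: joints at [1.007, 0.342, 1.524, -0, 1.275, -0.146], TCP at [0.213, 0.48, 0.405] pointing down, gripper open.
Joint ranges: [-2.53, 2.53], [-0.77, 2.02], [0.04, 2.7], [-1, 4.14], [0.28, 2.66], [-3.11, 3.11]. Speed limits (rad/s): [2.57, 2.57, 3.14, 3.14, 3.14, 3.14].

### API

Orientations are given as [roll, pitch, yaw] about the fixed x, y, z axes, in that order (R = Rz(yaw) Ry(pitch) Rx(roll)).
In Python, from cell import observe, cams, robot, models gives the robot as it stands.
- The arm moves only by the shell command python3 -m jog 'ROWS' [FORCE]. ROWS is JSON, a list of rows, each a list of 3 entries, a list of its own where there are three numbers: the shift along the tool's x, y, z each as a share of 0.4 m, from -1 to 1, then the turn about the tool's z as a share of pi rad, from -1 to 1, then the closure, from 0 (fully open) to 1 (shut). In form: [[[x, y, z], turn, jaw], ...]. A call has 1 to 12 rows; each row is the pose to reach, as a shift and turn from the pose commanded when the call began, along the tool's axes at that moment, turning the shorter way round; what a row does not reach only later rows make up. A row lasts 1/8 s, in which the tool goes at most 62.5 mm and 10.7 degrees, less where a joint would pass 70% of its speed; a pose out of reach is approached as far as the arm can. A call with a number of a shift or a turn outside -1 to 1 is refused whole. A call with a gripper value outside its range is refused whole. The fingers move at their own pace and stop on an object; FORCE is the grip in N (left out, the last holds). Time passes only in rows, so rows that repeat a pose let the fingers close. It gives the time, the measured TCP pose, the force, the opening and the grip force at its end, in the units of the state.
- observe(): the state, without advancing time (a new reading comes with each control period).
- cams.read_camera(name): name is "scene" or "top" or "wrist"; returns the picture (480x640x3 uint8, red, green, blue); there is no depth.
- cams.camera_model(name): a dict with "camera_matrix" (3x3 intrinsics, pixels), "k1" (the pictures are not rectified: a ray, as slopes to the right and down, at radius r is drawn at 1 + k1 r^2 times it, then the intrinsics apply), "pose" (4x4, takes a point from camera to world coordinates). Camera axes: x right, y down, z forward; pixel columns grow to the right and rows downward; lengths in m; the calibration is good to about 2 mm. A picture is of the moment at which its call begins: read the wrist's pose just before it. camera_model takes no time and is no camera call; for the wrist camera it gives the pose at the moment of the call.
- robot.hand_in(): hands the job in; it is judged then, once.
Trained networks look in the newest picture that a camera, given by its name, has taken for a name from the list of things; names that differ only in an ending like _2 or _b are one class to them, and where a whole thing is asked for, a point or a joint stands for the part that bears it (a point fixed in the world has none). Each returns a list of dicts, best first, with "confidence" (0 to 1); they miss things now and then, are a little off and sometimes report something else, mostly with a low value. They report only what shows in the picture. A call takes as long as a camera call.
- models.find_in(target, camera): "position" ([x, y, z] in m, in world coordinates, good to about 4 mm: the middle of the surface that is visible of it).
- models.pinpoint(target, camera): "position" ([x, y, z] in m, in world coordinates, good to about 4 mm: a listed point, or the origin of a listed thing).
The state is a dict: "time": time; "qpos": joint angles; "qvel": joint speeds; "joint_efforts": joint torques, N m; "tool_pos": TCP position; "tool_rot": TCP orientation; "contact_force": force on the tool from outside, world axes, zero at the start; "torque": the same for the moment, N m; "opening": finger opening in m; "grip_force": force on a finger pad.
Only numpy, scipy, OpenCV 4.12 (cv2) and the standard library are available. Lean on these libraries where they do the work, as an engineer would, in place of code of your own. Each camera call takes 0.05 s, during which the arm holds its last target. There are 200 camera calls.

### The job

Tidy up the copy nook: put the staple remover, the box of staples, the rubber stamp and the glue stick back into the charcoal desk tray, each fully down in the foam insert that is cut to its outline (the stamp and the glue stick standing upright). Leave the tub of paper clips where it stands.

Things in the scene. Friction and masses are not known exactly. Their poses are not given: they have to be found in the camera images.
- staple_remover: Jaw-type staple remover lying flat, green plastic with a short metal nose, 20 (x) x 59 (y) x 16 (z) mm, 30 g; origin at the centre of its underside, nose towards its +y. Pinch it across its 20 mm width (along its x).
- staples_box: Small full carton of staples, white and blue-grey, lying flat, 36 (x) x 52 (y) x 18 (z) mm, 45 g; origin at the centre of its underside. Pinch it across its 36 mm width (along its x).
- rubber_stamp: Brown wooden rubber stamp standing upright on its rectangular foot of 20 (x) x 48 (y) x 12 (z) mm; a round turned handle, 20 mm thick at its top, rises from the middle of the foot to 65 mm, 50 g; origin at the centre of the foot's underside. Take it by the upper handle.
- glue_stick: Glue stick standing upright, a cylinder 26 mm in diameter and 88 mm tall, white with a grey cap (the cap does not come off), 30 g; origin at the centre of its lower end.
- remover_nest: Foam insert for the staple remover: black square pad 76 x 76 x 22 mm fixed in the tray, with a slot 69 mm long (its x), 30 mm wide (y), 7 mm deep, light grey bottom, a rounded finger scoop (26 mm wide, out to 28 mm from the centre) in each long side. Remover lies flat, either way round. Origin at the centre of the pad's underside, 3 mm above the worktop; slot bottom 15 mm, pad top 22 mm above it.
- staples_nest: Foam insert for the box of staples: the same pad, with the widest opening, 46 mm (its x) by 62 mm (y), 7 mm deep, light grey bottom, a rounded finger scoop (26 mm wide, out to 33 mm from the centre) in each long side. The box lies flat in it, either way round. Origin at the centre of the pad's underside; bottom of the opening at 15 mm, top at 22 mm.
- stamp_nest: Foam insert for the rubber stamp: the same pad, with a plain rectangular slot of 30 mm (its x) by 58 mm (y) without finger scoops, 8 mm deep, light grey bottom. The stamp's foot stands in it, either way round. Origin at the centre of the pad's underside; slot bottom at 14 mm, top at 22 mm.
- glue_nest: Foam insert for the glue stick: the same pad, with one round well 36 mm in diameter, 16 mm deep, light grey bottom. The four pads lie two by two, 77 mm apart, in the larger left half of the tray, in an order that changes; the tray's rim is 20 to 27 mm high. Origin at the centre of the pad's underside; well bottom at 6 mm, top at 22 mm.
- clip_tub: Bystander: round grey tub of paper clips, 66 mm in diameter, 34 mm tall, loose, at the right of the worktop, which a full-height wall closes at y = -0.5; origin at the centre of its underside. Not to be moved. The other bystanders (two pens and a clip in the tray's right half, stamp pad, stapler, tape dispenser, mug) are fixed.

How it is judged:
At the end, for the whole second after the job is handed in: Each of the four things rests in its own insert: its origin within 10 mm (horizontally) of the insert's centre and within 3 mm of the height of the opening's bottom, tilted less than 0.1 rad, released and at rest (horizontal distance between staple_remover and remover_nest below 0.01 m and z of staple_remover in the frame of remover_nest below 0.018 m and angle between each of staple_remover, staples_box, rubber_stamp, glue_stick's own z axis and vertical below 0.1 rad and horizontal distance between staples_box and staples_nest below 0.01 m and z of staples_box in the frame of staples_nest below 0.018 m and horizontal distance between rubber_stamp and stamp_nest below 0.01 m and z of rubber_stamp in the frame of stamp_nest below 0.017 m and horizontal distance between glue_stick and glue_nest below 0.01 m and z of glue_stick in the frame of glue_nest below 0.009 m and linear speed of each of staple_remover, staples_box, rubber_stamp, glue_stick below 0.02 m/s); the robot touches nothing.
It fails at once if the tub of paper clips is moved more than 15 mm (distance of clip_tub from where it was at the start of the episode above 0.015 m).
It also fails if it takes over 96 s, if anything falls off the work surface, if the arm or the gripper's body presses on something with over 40 N, if the wrist force passes 120 N, or if a joint passes its speed limit or range.

## Working session

There is one attempt and no reset: what is moved stays moved. The work goes in short steps, Python scripts to look and compute and a shell command to move; the robot and the scene stay as the last step left them, time stands still between calls to the robot, and variables do not carry over. Pictures are saved under pics/ and viewed, at most 14 in all, crops included, and the job is handed in when it is done.

```bash
ls; mkdir -p pics
python3 - <<'E'
from cell import observe,cams,robot,models
import cv2,numpy as np
s=observe();print(s['time'],s['tool_pos'],s['tool_rot'],s['opening'],robot.grip_depth)
for c in('top','scene'):
    im=cams.read_camera(c);cv2.imwrite(f'pics/{c}0.png',im[:,:,::-1])
    m=cams.camera_model(c);print(c,np.round(m['pose'],3).tolist(),np.round(m['camera_matrix'],1).tolist(),m['k1'])
    for t in 'staple_remover staples_box rubber_stamp glue_stick remover_nest staples_nest stamp_nest glue_nest clip_tub'.split():
        print(t,[(np.round(d['position'],3).tolist(),round(d['confidence'],2)) for d in models.pinpoint(t,c)[:3]])
E
```

```text
pics
0.0 [0.21292625 0.47973112 0.40405278] [-3.14007395e+00 -1.80153482e-04  2.72386033e+00] 0.09191210768316313 0.1592
top [[0.019, -0.997, 0.075, 0.415], [-1.0, -0.018, 0.023, -0.107], [-0.022, -0.076, -0.997, 1.33], [0.0, 0.0, 0.0, 1.0]] [[587.4, 0.0, 315.4], [0.0, 587.4, 243.0], [0.0, 0.0, 1.0]] -0.03253990582618517
staple_remover [([0.472, 0.248, -0.003], 0.53)]
staples_box [([0.459, -0.262, 0.004], 0.63)]
rubber_stamp [([0.573, 0.235, 0.001], 0.61)]
glue_stick [([0.559, -0.345, 0.001], 0.73)]
remover_nest [([0.57, 0.052, 0.0], 0.75)]
staples_nest [([0.567, -0.027, 0.003], 0.69)]
stamp_nest [([0.493, 0.05, 0.003], 0.78), ([0.568, -0.026, 0.003], 0.7)]
glue_nest [([0.496, -0.025, 0.003], 0.64)]
clip_tub [([0.452, -0.422, -0.002], 0.97), ([0.561, -0.346, -0.001], 0.27)]
scene [[0.72, -0.435, 0.541, -0.1], [-0.694, -0.457, 0.557, -0.722], [0.005, -0.776, -0.631, 0.759], [0.0, 0.0, 0.0, 1.0]] [[566.1, 0.0, 330.8], [0.0, 566.1, 245.0], [0.0, 0.0, 1.0]] 0.001240764680448537
staple_remover [([0.472, 0.243, -0.001], 0.77), ([0.568, 0.231, -0.002], 0.29)]
staples_box [([0.454, -0.266, -0.002], 0.69)]
rubber_stamp [([0.557, -0.344, 0.003], 0.7), ([0.568, 0.233, 0.0], 0.66)]
glue_stick [([0.556, -0.344, 0.007], 0.9)]
remover_nest [([0.564, 0.05, 0.007], 0.67)]
staples_nest [([0.57, -0.036, 0.001], 0.9), ([0.567, 0.231, -0.003], 0.54)]
stamp_nest [([0.497, 0.046, 0.004], 0.66)]
glue_nest [([0.492, -0.026, 0.002], 0.81)]
clip_tub [([0.451, -0.427, 0.002], 0.79), ([0.568, 0.231, -0.003], 0.47)]
```

Run:
```python
import cv2
im=cv2.imread('pics/top0.png');c=im[140:260,100:540]
cv2.imwrite('pics/topc.png',cv2.resize(im[110:270,100:530],None,fx=1.86,fy=1.86,interpolation=cv2.INTER_CUBIC))
```

```text
(no output)
```

View pics/topc.png

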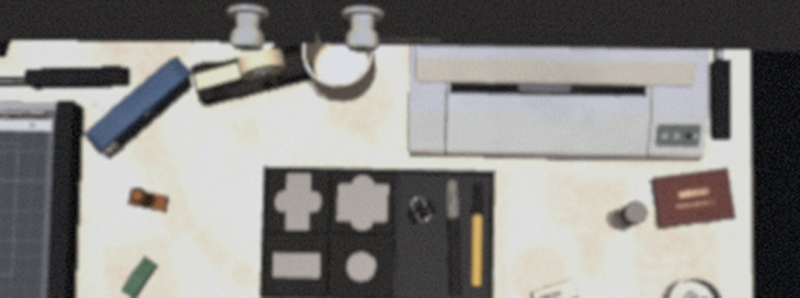

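View pics/scene0.png

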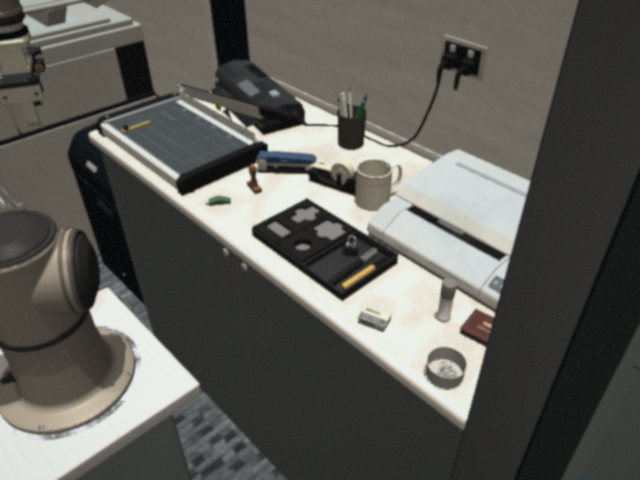

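The top view shows the tray's pads: remover nest (298,200), staples nest (362,203), stamp nest (297,265) and glue nest (361,266), all in crop pixels. The stamp is at (148,200) and the remover at (140,277), both left; the glue stick at (630,213) and the box at (553,290) on the right. Next, a helper file.

```bash
cat > h.py <<'E'
from cell import observe,cams,robot,models
import cv2,numpy as np
from scipy.spatial.transform import Rotation as R
def shot(c,name):
    m=cams.camera_model(c);im=cams.read_camera(c)[:,:,::-1].copy();cv2.imwrite(f'pics/{name}.png',im);return im,m
def world(m,uv,z):
    uv=np.atleast_2d(uv).astype(float);K=m['camera_matrix'];k=m['k1']
    d=(uv-[K[0][2],K[1][2]])/[K[0][0],K[1][1]];s=d.copy()
    for _ in range(10): s=d/(1+k*(s**2).sum(1,keepdims=True))
    P=np.array(m['pose']);r=np.c_[s,np.ones(len(s))]@P[:3,:3].T
    return P[:3,3]+r*((z-P[2,3])/r[:,2])[:,None]
def pix(m,p):
    P=np.array(m['pose']);q=(np.array(p)-P[:3,3])@P[:3,:3];s=q[:2]/q[2];s=s*(1+m['k1']*(s@s));K=m['camera_matrix']
    return s*[K[0][0],K[1][1]]+[K[0][2],K[1][2]]
def blob(m,mask,z,near=None,n=1,amin=60):
    """world rect (centre, sizes, yaw of the long side) of mask contours projected at height z"""
    mask=cv2.morphologyEx(mask.astype(np.uint8)*255,cv2.MORPH_OPEN,np.ones((3,3)))
    cs=[c for c in cv2.findContours(mask,0,cv2.CHAIN_APPROX_NONE)[0] if cv2.contourArea(c)>amin]
    out=[]
    for c in sorted(cs,key=cv2.contourArea,reverse=True)[:n]:
        w=world(m,c[:,0],z)[:,:2];(x,y),(a,b),t=cv2.minAreaRect((w*1000).astype(np.float32))
        if a<b: a,b,t=b,a,t+90
        out.append((round(x),round(y),round(a),round(b),round((t+90)%180-90,1)));print(out[-1],'px',c[:,0].mean(0).round())
    return out
def rows(p,yaw=None):
    """shift (shares) and turn for the grasp point at p, tool y direction from yaw (tool yaw, mod pi)"""
    s=observe();r=R.from_euler('xyz',s['tool_rot']);t=np.array(p)+[0,0,robot.grip_depth]
    y0=s['tool_rot'][2];dy=0 if yaw is None else (yaw-y0+np.pi/2)%np.pi-np.pi/2
    print('grasp now',np.round(np.array(s['tool_pos'])-[0,0,robot.grip_depth],4),'yaw',round(y0,3),'q6',round(s['qpos'][5],2),'t',s['time'])
    print('shift',np.round(r.inv().apply(t-s['tool_pos'])/.4,4),'turn',round(-dy/np.pi,4))
E
python3 - <<'E'
from h import *
s=observe();m=cams.camera_model('wrist')
r=R.from_euler('xyz',s['tool_rot'])
print(np.round(r.inv().apply(np.array(m['pose'])[:3,3]-s['tool_pos']),3),np.round(r.as_matrix().T@np.array(m['pose'])[:3,:3],2).tolist(),np.round(m['camera_matrix'],0).tolist())
rows([.5,.23,.25])
E
```

```text
[0.075 0.    0.019] [[-0.0, -0.96, -0.28], [1.0, -0.0, 0.0], [-0.0, -0.28, 0.96]] [[402.0, 0.0, 322.0], [0.0, 402.0, 235.0], [0.0, 0.0, 1.0]]
grasp now [0.213  0.4799 0.2455] yaw 2.724 q6 -0.15 t 1.0
shift [-0.9093 -0.2798 -0.0112] turn 0.0
```

```bash
python3 -m jog '[[[-0.9,-0.28,0],0,0],[[-0.9,-0.28,0],0,0],[[-0.9,-0.28,0],0,0],[[-0.9,-0.28,0],0,0],[[-0.9,-0.28,0],0,0],[[-0.9,-0.28,0],0,0],[[-0.9,-0.28,0],0,0],[[-0.9,-0.28,0],0,0],[[-0.9,-0.28,0],0,0]]'
python3 - <<'E'
from h import *
im,m=shot('wrist','w1')
for t in('staple_remover','rubber_stamp'): print(t,[(np.round(d['position'],3),d['confidence']) for d in models.pinpoint(t,'wrist')])
E
```

```text
time: 2.12
tool_pos: [0.4957, 0.2324, 0.4048]
tool_rot: [3.141, -0.0, 2.725]
contact_force: [0.1, 0.4, 0.5]
opening: 0.0918
grip_force: 0.0
staple_remover [(array([0.468, 0.246, 0.002]), 0.69)]
rubber_stamp [(array([ 0.57 ,  0.235, -0.002]), 0.89)]
```

View pics/w1.png

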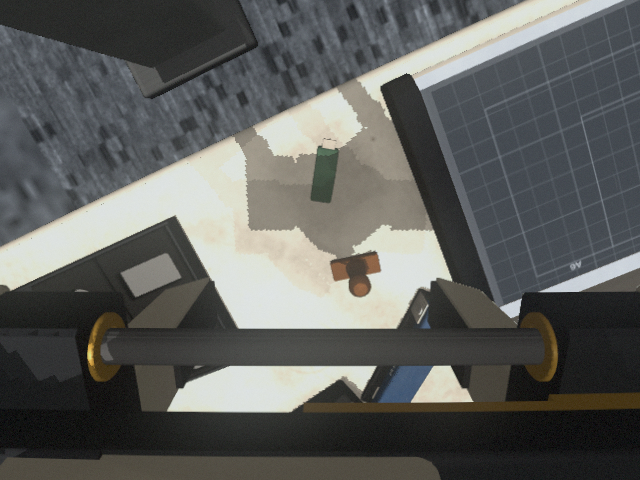

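The remover is at (324,172) with its nose up the picture at (330,143), and the stamp foot is at (356,267). The tray's stamp nest is at (150,275).

Run:
```python
from h import *
im=cv2.imread('pics/w1.png');m=cams.camera_model('wrist')
h=cv2.cvtColor(im,cv2.COLOR_BGR2HSV);H,S,V=h[...,0],h[...,1],h[...,2]
blob(m,(H>45)&(H<95)&(S>60)&(V>30),.012)
blob(m,(H<17)&(S>120),.012,n=2)
c=im[120:310,270:430];cv2.imwrite('pics/w1c.png',cv2.resize(c,None,fx=3.1,fy=3.1,interpolation=cv2.INTER_CUBIC))
```

```text
(574, 253, 17, 10, -11.4) px [372. 264.]
(595, 231, 11, 10, -23.9) px [360. 289.]
```

View pics/w1c.png

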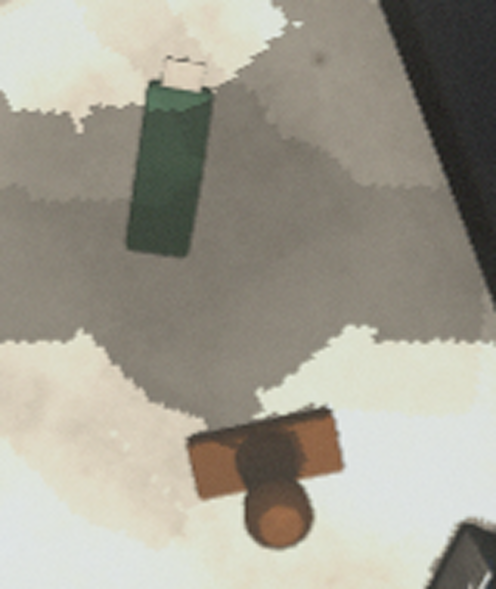

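Run:
```python
from h import *
m=cams.camera_model('wrist')
f=lambda a,z:(world(m,np.array(a)/3.1+[270,120],z)[:,:2]*1000)
a=f([(149,85),(211,97),(187,256),(128,248)],.014);print(a.round());d=a[0]+a[1]-a[2]-a[3];print('rem',a.mean(0),np.hypot(*d)/2,np.arctan2(d[1],d[0]),'tail',a[2:].mean(0),np.hypot(*(a[3]-a[2])))
n=f([(164,58),(208,62)],.008);print('nose',n.mean(0))
b=f([(190,445),(330,415),(343,467),(203,499)],.012);print(b.round());d=b[1]+b[2]-b[0]-b[3];print('stamp',b.mean(0),np.hypot(*d)/2,np.arctan2(d[1],d[0]),np.hypot(*(b[0]-b[3])))
print('handle',f([(279,516)],.065))
```

```text
[[450. 250.]
 [460. 265.]
 [501. 239.]
 [491. 224.]]
rem [475.4260618  244.54834841] 48.3886146049899 2.587744653147525 tail [496.00348746 231.82301701] 18.04379478617176
nose [447.75263155 262.40495631]
[[558. 216.]
 [566. 260.]
 [585. 258.]
 [576. 212.]]
stamp [571.28250566 236.48693878] 45.764923825344425 1.3867814667676466 19.058914433265997
handle [[568.56785027 236.74787866]]
```

Run:
```python
from h import *
rows([.472,.247,.024],2.577)
im=cv2.imread('pics/top0.png');m=cams.camera_model('top')
h=cv2.cvtColor(im,cv2.COLOR_BGR2HSV);mk=(h[...,2]>110)&(h[...,1]<60)
k=np.zeros_like(mk)
(x0,y0),(x1,y1)=pix(m,[.62,.10,.02]),pix(m,[.45,-.07,.02]);k[int(y0):int(y1),int(x0):int(x1)]=1
blob(m,mk&k,.017,n=5)
```

```text
grasp now [0.4958 0.2324 0.2458] yaw 2.726 q6 -0.86 t 2.275
shift [0.0693 0.0092 0.5544] turn 0.0473
(538, 18, 172, 165, 1.2) px [257. 215.]
(569, -29, 66, 61, 1.2) px [294. 219.]
(569, 49, 68, 54, 1.0) px [260. 218.]
(491, 50, 56, 29, -89.0) px [259. 252.]
(492, -28, 34, 34, -88.9) px [294. 253.]
```

```bash
python3 -m jog '[[[0.069,0.009,0.2],0.047,0.4],[[0.069,0.009,0.4],0.047,0.4],[[0.069,0.009,0.5],0.047,0.4],[[0.069,0.009,0.555],0.047,0.4],[[0.069,0.009,0.555],0.047,0.4],[[0.069,0.009,0.555],0.047,0.4],[[0.069,0.009,0.555],0.047,1],[[0.069,0.009,0.555],0.047,1],[[0.069,0.009,0.555],0.047,1],[[0.069,0.009,0.555],0.047,1],[[0.069,0.009,0.555],0.047,1]]' 15
python3 - <<'E'
from h import *
rows([.472,.247,.2],2.577)
E
```

```text
time: 3.65
tool_pos: [0.4729, 0.2459, 0.1829]
tool_rot: [3.141, 0.0, 2.576]
contact_force: [-0.5, 0.1, 1.5]
opening: 0.0196
grip_force: 15.0
grasp now [0.4729 0.2459 0.0237] yaw 2.576 q6 -0.67 t 3.65
shift [ 0.0032  0.0012 -0.4408] turn -0.0003
```

Gripped at 19.6 mm. Lift, then carry over the nest, with a wrist look there.

```bash
python3 -m jog '[[[0,0,-0.15],0,1],[[0,0,-0.3],0,1],[[0,0,-0.4],0,1],[[0,0,-0.4],0,1],[[0,0,-0.4],0,1]]'
python3 - <<'E'
from h import *
rows([.569,.049,.15],np.pi+.02)
E
```

```text
time: 4.28
tool_pos: [0.4725, 0.2458, 0.3419]
tool_rot: [-3.141, -0.001, 2.576]
contact_force: [-0.5, -0.4, -0.5]
opening: 0.0197
grip_force: 15.0
grasp now [0.4725 0.2458 0.1827] yaw 2.576 q6 -0.67 t 4.275
shift [-0.4674 -0.2859  0.0816] turn -0.1864
```

```bash
python3 -m jog '[[[-0.467,-0.286,0.08],-0.186,1],[[-0.467,-0.286,0.08],-0.186,1],[[-0.467,-0.286,0.08],-0.186,1],[[-0.467,-0.286,0.08],-0.186,1],[[-0.467,-0.286,0.08],-0.186,1],[[-0.467,-0.286,0.08],-0.186,1],[[-0.467,-0.286,0.08],-0.186,1],[[-0.467,-0.286,0.08],-0.186,1]]'
python3 - <<'E'
from h import *
im,m=shot('wrist','w2')
h=cv2.cvtColor(im,cv2.COLOR_BGR2HSV);mk=(h[...,2]>100)&(h[...,1]<50)
for n,p in dict(rem=(.569,.049),stp=(.569,-.029),stamp=(.491,.05),glue=(.492,-.028)).items():
    k=np.zeros(mk.shape,np.uint8);q=np.array([pix(m,[p[0]+a,p[1]+b,.025]) for a,b in((-.037,-.037),(-.037,.037),(.037,.037),(.037,-.037))])
    cv2.fillConvexPoly(k,q.astype(int),1);print(n);blob(m,mk&(k>0),.017,n=2)
rows([.569,.049,.042],np.pi+.02)
E
```

```text
time: 5.28
tool_pos: [0.5689, 0.0503, 0.3108]
tool_rot: [3.141, -0.0, -3.121]
contact_force: [-0.9, -0.3, -0.2]
opening: 0.0197
grip_force: 15.0
rem
(581, 51, 21, 14, -88.9) px [322. 244.]
stp
(572, -44, 65, 30, 0.3) px [191. 228.]
stamp
(494, 62, 36, 30, -89.7) px [342. 118.]
(499, 24, 19, 4, -0.4) px [283. 123.]
glue
(494, -27, 32, 32, 44.4) px [206. 115.]
grasp now [0.569  0.0502 0.1517] yaw -3.121 q6 -1.64 t 5.325
shift [ 1.000e-04 -3.000e-03  2.742e-01] turn 0.0001
```

View pics/w2.png

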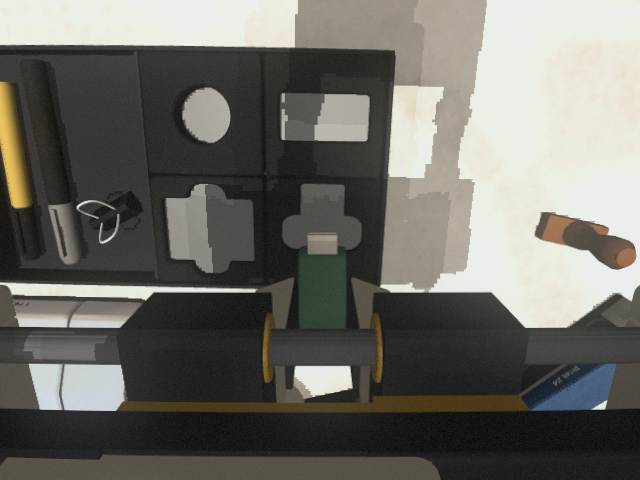

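Run:
```python
from h import *
m=cams.camera_model('wrist')
for n,z,p in [('remsides',.018,[(302,195),(344,195),(282,230),(361,230)]),('remtop',.018,[(322,184)]),('stampcorners',.018,[(281,94),(370,95),(369,142),(280,139)]),('glue',.009,[(182,115),(230,115),(206,88),(206,143)]),('stpL/R',.018,[(166,228),(254,228),(208,184),(208,272)]),('nose tip',.03+.1,[(309,233),(336,233)]),('tail/shoulder',.12+.018,[(302,248),(346,248)])]:
    print(n,(world(m,p,z)[:,:2]*1000).round(1).tolist())
```

```text
remsides [[545.6, 36.1], [545.0, 65.0], [570.9, 22.1], [569.8, 77.9]]
remtop [[537.7, 49.7]]
stampcorners [[479.8, 22.1], [479.3, 79.5], [509.0, 80.4], [508.2, 21.3]]
glue [[493.8, -45.9], [493.4, -13.3], [476.3, -28.6], [512.2, -30.6]]
stpL/R [[571.0, -60.1], [569.8, 2.4], [539.1, -28.3], [603.7, -32.2]]
nose tip [[540.5, 44.3], [540.3, 55.6]]
tail/shoulder [[544.5, 41.8], [544.2, 59.4]]
```

```bash
python3 -m jog '[[[-0.002,0,0.1],0,1],[[-0.002,0,0.2],0,1],[[-0.002,0,0.25],0,1],[[-0.002,0,0.275],0,1],[[-0.002,0,0.275],0,1],[[-0.002,0,0.275],0,1],[[-0.002,0,0.275],0,0.7],[[-0.002,0,0.275],0,0.7],[[-0.002,0,0.275],0,0.7]]'
python3 - <<'E'
from h import *
rows([.569,.049,.2])
E
```

```text
time: 6.45
tool_pos: [0.5701, 0.0492, 0.2009]
tool_rot: [3.142, 0.0, -3.123]
contact_force: [0.1, -0.1, 0.3]
opening: 0.0276
grip_force: 0.0
grasp now [0.5701 0.0492 0.0417] yaw -3.123 q6 -1.64 t 6.45
shift [ 0.0026 -0.0005 -0.3958] turn 0.0
```

```bash
python3 -m jog '[[[0,0,-0.15],0,0.7],[[0,0,-0.3],0,0.5],[[-0.009,0.468,-0.3],0.064,0.5],[[-0.009,0.468,-0.3],0.064,0.5],[[-0.009,0.468,-0.3],0.064,0.5],[[-0.009,0.468,-0.3],0.064,0.5],[[-0.009,0.468,-0.3],0.064,0.5],[[-0.009,0.468,-0.3],0.064,0.5]]' 15
python3 - <<'E'
from h import *
im,m=shot('wrist','w3')
im2,_=shot('top','t3')
c=cv2.resize(im2[200:250,230:320],None,fx=4,fy=4)
cv2.imwrite('pics/v3.png',np.vstack([im,cv2.copyMakeBorder(c,0,0,0,640-c.shape[1],0)])[90:680])
rows([.57,.2365,.055],-3.325)
print([(np.round(d['position'],3),d['confidence']) for d in models.pinpoint('staple_remover','top')])
E
```

```text
time: 7.45
tool_pos: [0.5704, 0.235, 0.3207]
tool_rot: [-3.141, -0.0, 2.958]
contact_force: [-0.4, 0.1, 0.3]
opening: 0.0458
grip_force: 0.0
grasp now [0.5705 0.2349 0.1616] yaw 2.957 q6 -1.12 t 7.55
shift [0.0019 0.0037 0.2666] turn -0.0003
[(array([0.57 , 0.051, 0.017]), 0.67), (array([0.495, 0.051, 0.003]), 0.23)]
```

View pics/v3.png

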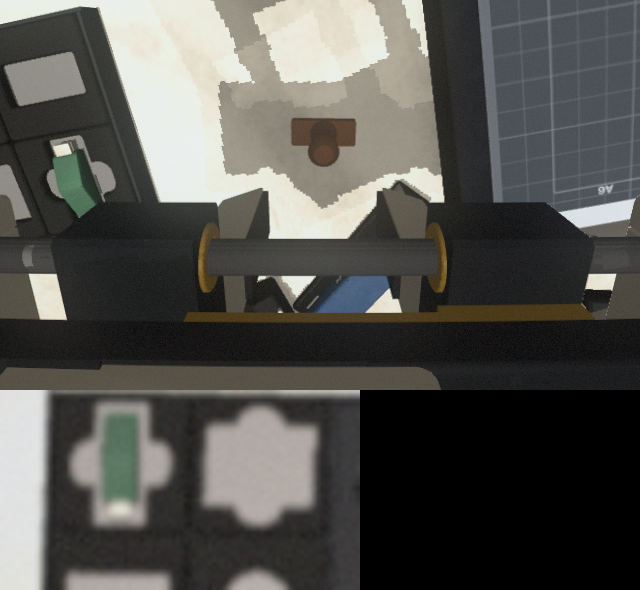

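The remover lies in its slot (lower inset), and the stamp foot is aligned with the tool at (323,222), handle top at (323,242).

```bash
python3 - <<'E'
from h import *
m=cams.camera_model('wrist')
print(world(m,[(323,240)],.065)*1000, world(m,[(293,210),(355,210),(355,236),(292,236)],.012)*1000)
E
python3 -m jog '[[[0,0.003,0.1],0,0.5],[[0,0.003,0.2],0,0.5],[[0,0.003,0.25],0,0.5],[[0,0.003,0.265],0,0.5],[[0,0.003,0.265],0,0.5],[[0,0.003,0.265],0,1],[[0,0.003,0.265],0,1],[[0,0.003,0.265],0,1],[[0,0.003,0.265],0,1],[[0,0.003,0.265],0,1]]' 15
```

```text
[[567.93096201 236.46410514  65.        ]] [[557.11164763 216.16710262  12.        ]
 [565.50277417 261.03981417  12.        ]
 [585.20578591 257.82157641  12.        ]
 [576.51560433 211.36847518  12.        ]]
time: 8.85
tool_pos: [0.5705, 0.2375, 0.2152]
tool_rot: [3.142, 0.001, 2.959]
contact_force: [-0.5, -2.1, 4.0]
opening: 0.018
grip_force: 15.0
```

```bash
python3 -m jog '[[[0,0,-0.1],0,1],[[0,0,-0.25],0,1],[[0,0,-0.25],0,1],[[0,0,-0.25],0,1]]'
python3 - <<'E'
from h import *
rows([.4935,.0505,.15],np.pi+.02)
E
```

```text
time: 9.35
tool_pos: [0.57, 0.2377, 0.3143]
tool_rot: [-3.142, -0.001, 2.959]
contact_force: [-0.5, -0.8, -1.1]
opening: 0.0182
grip_force: 15.0
grasp now [0.57   0.2377 0.1551] yaw 2.959 q6 -1.12 t 9.35
shift [ 0.1033 -0.4949  0.0128] turn -0.0643
```

```bash
python3 -m jog '[[[0.103,-0.495,0],-0.064,1],[[0.103,-0.495,0],-0.064,1],[[0.103,-0.495,0],-0.064,1],[[0.103,-0.495,0],-0.064,1],[[0.103,-0.495,0],-0.064,1],[[0.103,-0.495,0],-0.064,1],[[0.103,-0.495,0],-0.064,1]]'
python3 - <<'E'
from h import *
im,m=shot('wrist','w4');s,_=shot('scene','s4')
cv2.imwrite('pics/v4.png',np.hstack([im[150:400,150:500],cv2.resize(s[130:255,220:395],None,fx=2,fy=2)]))
rows([.4935,.0505,.0735],np.pi+.02)
E
```

```text
time: 10.22
tool_pos: [0.4943, 0.0516, 0.3144]
tool_rot: [3.141, -0.0, -3.121]
contact_force: [-0.5, 0.4, 0.1]
opening: 0.0178
grip_force: 15.0
grasp now [0.4942 0.0513 0.1553] yaw -3.121 q6 -1.64 t 10.325
shift [ 0.0017 -0.0021  0.2045] turn 0.0001
```

View pics/v4.png

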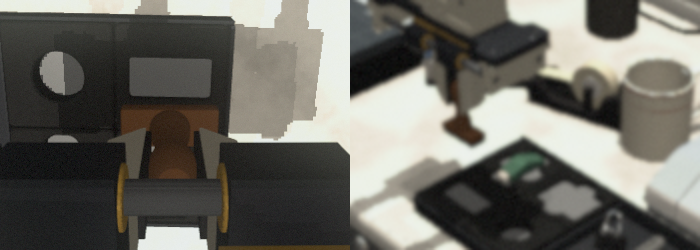

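Run:
```python
from h import *
m=cams.camera_model('wrist')
im=cv2.imread('pics/w4.png')
cv2.imwrite('pics/v4b.png',cv2.resize(im[190:370,240:400],None,fx=3.3,fy=3.3))
print(world(m,[(270,256),(368,259)],.111)*1000,world(m,[(324,318)],.164)*1000)
```

```text
[[484.06991607  26.04767334 111.        ]
 [484.6771889   73.58604103 111.        ]] [[488.77706269  52.02559545 164.        ]]
```

View pics/v4b.png

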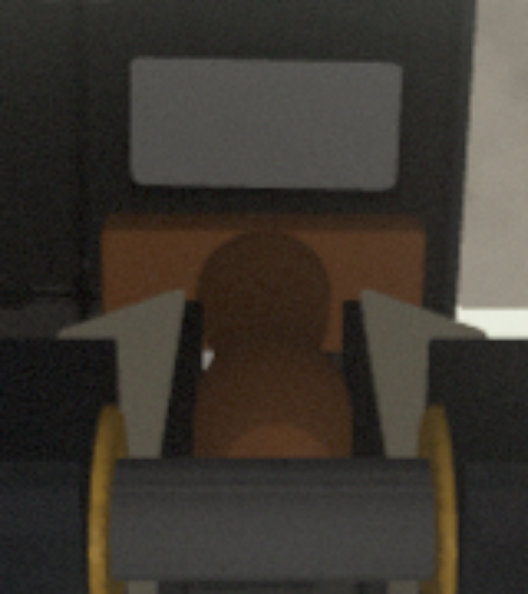

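```bash
python3 -m jog '[[[0.001,0.001,0.1],0,1],[[0.001,0.001,0.16],0,1],[[0.001,0.001,0.19],0,1],[[0.001,0.001,0.2],0,1],[[0.001,0.001,0.206],0,1],[[0.001,0.001,0.206],0,1],[[0.001,0.001,0.206],0,1]]'
python3 - <<'E'
from h import *
im,m=shot('wrist','w5');print(observe()['tool_pos'])
E
```

```text
time: 11.2
tool_pos: [0.4937, 0.0508, 0.2329]
tool_rot: [3.142, 0.001, -3.123]
contact_force: [0.9, -0.1, -0.3]
opening: 0.0178
grip_force: 15.0
[0.49368423 0.050782   0.23279647]
```

```bash
python3 -m jog '[[[0,0,0.003],0,1],[[0,0,0.003],0,1],[[0,0,0.003],0,0.6],[[0,0,0.003],0,0.6],[[0,0,0.003],0,0.6],[[0,0,0.003],0,0.6],[[0,0,-0.1],0,0.6],[[0,0,-0.25],0,0.6],[[0,0,-0.25],0,0.6]]'
python3 - <<'E'
from h import *
rows([.46,-.26,.2],np.pi+.02)
E
```

```text
time: 12.38
tool_pos: [0.4946, 0.0508, 0.3365]
tool_rot: [-3.141, 0.009, -3.123]
contact_force: [0.3, -0.1, -0.1]
opening: 0.0369
grip_force: 0.0
grasp now [0.4946 0.0508 0.1773] yaw -3.123 q6 -1.64 t 12.375
shift [ 0.1008 -0.7753 -0.0573] turn -0.0003
```

```bash
python3 -m jog '[[[0.08,-0.77,-0.1],0,0.3],[[0.08,-0.77,-0.1],0,0],[[0.08,-0.77,-0.1],0,0],[[0.08,-0.77,-0.1],0,0],[[0.08,-0.77,-0.1],0,0],[[0.08,-0.77,-0.1],0,0],[[0.08,-0.77,-0.1],0,0],[[0.08,-0.77,-0.1],0,0]]'
python3 - <<'E'
from h import *
im,m=shot('wrist','w6');print(observe()['tool_pos'],observe()['tool_rot'])
for t in('staples_box','glue_stick','clip_tub'): print(t,[(np.round(d['position'],3),d['confidence']) for d in models.pinpoint(t,'wrist')])
t3,_=shot('top','t6')
c=cv2.resize(t3[200:270,230:320],None,fx=2.5,fy=2.5)
im2=im.copy();im2[480-c.shape[0]:,:c.shape[1]]=c;cv2.imwrite('pics/v6.png',im2)
for t in('staple_remover','rubber_stamp'): print(t,[(np.round(d['position'],3),d['confidence']) for d in models.pinpoint(t,'top')])
E
```

```text
time: 13.38
tool_pos: [0.4675, -0.2564, 0.3717]
tool_rot: [3.14, -0.001, -3.121]
contact_force: [-0.9, 0.1, 0.2]
opening: 0.0918
grip_force: 0.0
[ 0.46761874 -0.25635223  0.3719087 ] [ 3.14078604e+00 -5.99816313e-04 -3.12068939e+00]
staples_box [(array([ 0.458, -0.262, -0.   ]), 0.85)]
glue_stick [(array([ 0.554, -0.347,  0.004]), 0.76)]
clip_tub []
staple_remover [(array([0.57 , 0.049, 0.016]), 0.78), (array([ 0.498, -0.027,  0.002]), 0.67)]
rubber_stamp [(array([0.496, 0.048, 0.021]), 0.53)]
```

View pics/v6.png

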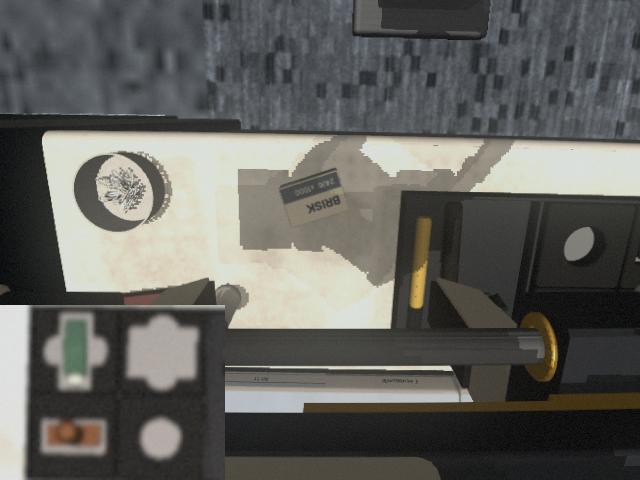

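Run:
```python
from h import *
im=cv2.imread('pics/w6.png');m=cams.camera_model('wrist')
cv2.imwrite('pics/v6b.png',cv2.resize(im[150:320,210:370],None,fx=3.5,fy=3.5,interpolation=cv2.INTER_CUBIC))
```

```text
(no output)
```

View pics/v6b.png

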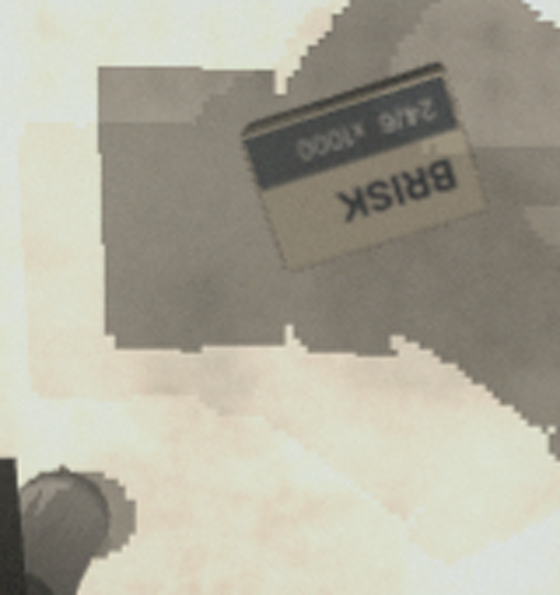

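Run:
```python
from h import *
m=cams.camera_model('wrist')
b=world(m,np.array([(244,138),(444,75),(487,212),(291,270)])/3.5+[210,150],.018)[:,:2]
d=(b[1]+b[2]-b[0]-b[3])/2;yaw=np.arctan2(d[1],d[0]);print(b.mean(0),np.hypot(*d),np.hypot(*(b[0]+b[1]-b[2]-b[3]))/2,yaw)
g=world(m,np.array([(20,515),(65,470),(108,515)])/3.5+[210,150],.0)*1000;print(g)
rows([*b.mean(0),.027],yaw)
rows([*b.mean(0),.027],yaw)
```

```text
[ 0.45966247 -0.2635646 ] 0.05018555253290405 0.03473751136363242 1.8901594715461771
[[ 559.78364795 -357.48886759    0.        ]
 [ 546.15117037 -344.45224106    0.        ]
 [ 559.26369379 -333.27468283    0.        ]]
grasp now [ 0.4675 -0.2573  0.2132] yaw -3.122 q6 -2.24 t 13.725
shift [ 0.02   -0.0153  0.4654] turn 0.4046
grasp now [ 0.4675 -0.2573  0.2132] yaw -3.122 q6 -2.24 t 13.725
shift [ 0.02   -0.0153  0.4654] turn 0.4046
```

```bash
python3 -m jog '[[[0.02,-0.015,0.1],0.405,0.2],[[0.02,-0.015,0.1],0.405,0.2],[[0.02,-0.015,0.15],0.405,0.2],[[0.02,-0.015,0.15],0.405,0.2],[[0.02,-0.015,0.2],0.405,0.2],[[0.02,-0.015,0.25],0.405,0.2],[[0.02,-0.015,0.3],0.405,0.2],[[0.02,-0.015,0.4],0.405,0.2],[[0.02,-0.015,0.4],0.405,0.2]]'
python3 - <<'E'
from h import *
rows([.4597,-.2636,.027],1.89)
E
```

```text
time: 14.85
tool_pos: [0.4587, -0.2632, 0.2102]
tool_rot: [-3.138, -0.005, 1.888]
contact_force: [-0.3, -0.0, 0.2]
opening: 0.0735
grip_force: 0.0
grasp now [ 0.4587 -0.2632  0.051 ] yaw 1.888 q6 -0.98 t 14.85
shift [-0.002   0.0023  0.06  ] turn -0.0005
```

```bash
python3 -m jog '[[[0,0.002,0.05],0,0.2],[[0,0.002,0.062],0,0.2],[[0,0.002,0.062],0,1],[[0,0.002,0.062],0,1],[[0,0.002,0.062],0,1],[[0,0.002,0.062],0,1],[[0,0.002,0.062],0,1],[[0,0.002,0.062],0,1]]' 20
python3 - <<'E'
from h import *
rows([.4597,-.2636,.19],1.89)
E
```

```text
time: 15.85
tool_pos: [0.4603, -0.2637, 0.1878]
tool_rot: [3.141, 0.0, 1.888]
contact_force: [-1.3, -0.2, 3.7]
opening: 0.0355
grip_force: 20.0
grasp now [ 0.4603 -0.2637  0.0286] yaw 1.888 q6 -0.98 t 15.85
shift [ 0.0006 -0.0012 -0.4036] turn -0.0006
```

```bash
python3 - <<'E'
from h import *
m=cams.camera_model('top')
for z in(0,.1,.2): print(z,world(m,[(320.4,193.3),(322,135)],z).round(3)[:,:2].tolist())
rows([.46,-.03,.19],1.591)
E
python3 -m jog '[[[0,0,-0.15],0,1],[[0,0,-0.3],0,1],[[0,0,-0.4],0,1],[[0,0,-0.4],0,1]]'
python3 - <<'E'
from h import *
rows([.571,-.029,.16],1.591)
E
```

```text
0 [[0.63, -0.086], [0.765, -0.087]]
0.1 [[0.613, -0.087], [0.739, -0.089]]
0.2 [[0.597, -0.089], [0.713, -0.09]]
grasp now [ 0.4603 -0.2637  0.0286] yaw 1.888 q6 -0.98 t 15.85
shift [ 0.5551  0.1818 -0.4036] turn 0.0946
time: 16.35
tool_pos: [0.4607, -0.2639, 0.3507]
tool_rot: [3.138, 0.006, 1.888]
contact_force: [-0.5, -0.1, -1.0]
opening: 0.0356
grip_force: 20.0
grasp now [ 0.4607 -0.2639  0.1915] yaw 1.888 q6 -0.98 t 16.35
shift [0.4724 0.4449 0.0778] turn 0.0946
```

```bash
python3 -m jog '[[[0.555,0.18,0],0.0946,1],[[0.555,0.18,0],0.0946,1],[[0.555,0.18,0],0.0946,1],[[0.555,0.18,0],0.0946,1],[[0.555,0.18,0],0.0946,1],[[0.472,0.445,0.02],0.0946,1],[[0.472,0.445,0.02],0.0946,1],[[0.472,0.445,0.02],0.0946,1],[[0.472,0.445,0.02],0.0946,1],[[0.472,0.445,0.02],0.0946,1]]'
python3 - <<'E'
from h import *
im,m=shot('wrist','w7');cv2.imwrite('pics/v7.png',im)
print(observe()['tool_rot'])
rows([.571,-.029,.0468],1.591)
E
```

```text
time: 17.6
tool_pos: [0.5696, -0.0292, 0.3393]
tool_rot: [-3.141, -0.0, 1.59]
contact_force: [0.0, -0.6, -0.1]
opening: 0.0356
grip_force: 20.0
[-3.14130388e+00 -4.37881834e-05  1.59034639e+00]
grasp now [ 0.5697 -0.0291  0.1805] yaw 1.59 q6 -0.2 t 17.65
shift [3.000e-04 3.400e-03 3.341e-01] turn -0.0002
```

View pics/v7.png

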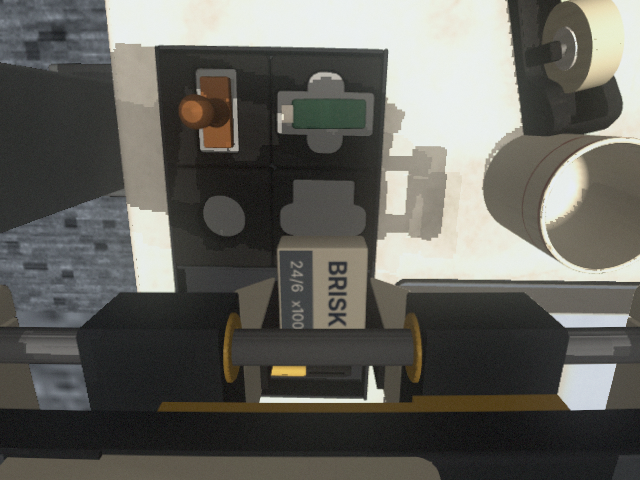

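Run:
```python
from h import *
m=cams.camera_model('wrist')
print('box far edge',(world(m,[(279,248),(365,246)],.170)*1000).round(1)[:,:2].tolist())
print('nest',(world(m,[(294,182),(355,180),(281,215),(366,215),(324,180)],.018)*1000).round(1)[:,:2].tolist())
```

```text
box far edge [[553.0, -2.7], [586.7, -1.2]]
nest [[548.8, 0.0], [594.7, 2.4], [538.7, -25.7], [604.3, -24.5], [571.3, 2.0]]
```

```bash
python3 -m jog '[[[-0.003,0.004,0.1],0,1],[[-0.003,0.004,0.2],0,1],[[-0.003,0.004,0.28],0,1],[[-0.003,0.004,0.31],0,1],[[-0.003,0.004,0.325],0,1],[[-0.003,0.004,0.334],0,1],[[-0.003,0.004,0.334],0,1],[[-0.003,0.004,0.334],0,1],[[-0.003,0.004,0.334],0,0.5],[[-0.003,0.004,0.334],0,0.5],[[-0.003,0.004,0.334],0,0.5]]'
python3 - <<'E'
from h import *
rows([.558,-.345,.2],np.pi/2)
E
```

```text
time: 19.02
tool_pos: [0.5721, -0.0299, 0.206]
tool_rot: [3.141, -0.0, 1.591]
contact_force: [-0.8, 0.1, 0.7]
opening: 0.0456
grip_force: 0.0
grasp now [ 0.5721 -0.0299  0.0468] yaw 1.591 q6 -0.21 t 19.025
shift [-0.7868 -0.051  -0.383 ] turn 0.0064
```

```bash
python3 -m jog '[[[0,0,-0.15],0,0.5],[[0,0,-0.3],0,0.5],[[0,0,-0.4],0,0.5],[[0,-0.2,-0.4],-0.495,0.3],[[0,-0.2,-0.4],-0.495,0.3],[[-0.4,-0.2,-0.4],-0.495,0.3],[[-0.78,-0.2,-0.4],-0.495,0.3],[[-0.78,-0.2,-0.4],-0.495,0.3],[[-0.78,-0.2,-0.4],-0.495,0.3],[[-0.78,-0.2,-0.4],-0.495,0.3],[[-0.78,-0.2,-0.4],-0.495,0.3],[[-0.78,-0.2,-0.4],-0.495,0.3]]'
python3 - <<'E'
from h import *
im,m=shot('wrist','w8');t,_=shot('top','t8');print(observe()['tool_pos'],observe()['tool_rot'])
for n in('staple_remover','rubber_stamp','staples_box'): print(n,[(np.round(d['position'],3),d['confidence']) for d in models.pinpoint(n,'top')[:2]])
c=cv2.resize(t[200:270,230:320],None,fx=2.5,fy=2.5)
im[480-c.shape[0]:,:c.shape[1]]=c;cv2.imwrite('pics/v8.png',im)
rows([.558,-.345,.065],np.pi)
E
```

```text
time: 20.52
tool_pos: [0.4978, -0.3454, 0.3653]
tool_rot: [3.141, -0.0, -3.135]
contact_force: [1.1, 0.4, -0.0]
opening: 0.0642
grip_force: 0.0
[ 0.49812176 -0.34397008  0.3655378 ] [ 3.14106990e+00 -3.66173160e-04 -3.13736366e+00]
staple_remover [(array([0.57 , 0.053, 0.016]), 0.78)]
rubber_stamp [(array([0.498, 0.054, 0.02 ]), 0.6), (array([0.569, 0.051, 0.004]), 0.43)]
staples_box [(array([ 0.571, -0.026,  0.021]), 0.82)]
grasp now [ 0.4984 -0.3431  0.2067] yaw -3.139 q6 -2.3 t 20.775
shift [-0.149  -0.0051  0.3543] turn 0.0008
```

View pics/v8.png

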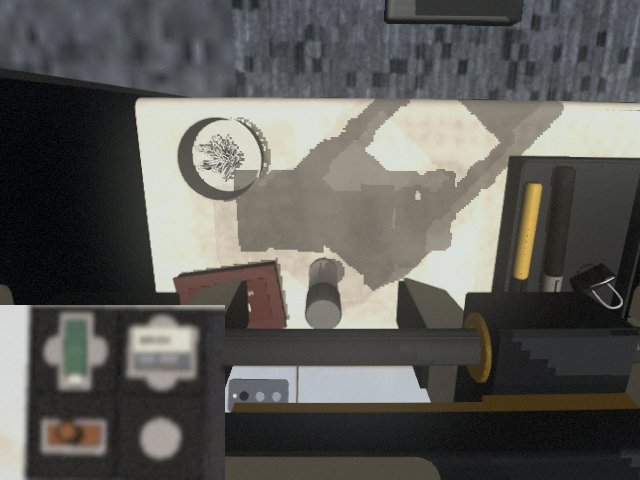

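The box is in its insert (inset). The glue stick stands at (324,272) between the fingers, base edge at row 258.

Run:
```python
from h import *
m=cams.camera_model('wrist');print(observe()['tool_pos'])
print((world(m,[(308,274),(341,274),(324,258)],0)*1000).round(1).tolist(),(world(m,[(305,310),(341,310),(323,328)],.088)*1000).round(1).tolist())
```

```text
[ 0.4984048  -0.34313428  0.36592922]
[[562.2, -355.7, 0.0], [562.2, -325.2, 0.0], [546.5, -341.0, 0.0]] [[554.4, -354.9, 88.0], [554.3, -329.4, 88.0], [568.7, -342.1, 88.0]]
```

```bash
python3 -m jog '[[[-0.148,0.001,0],0,0.3],[[-0.148,0.001,0.1],0,0.3],[[-0.148,0.001,0.2],0,0.3],[[-0.148,0.001,0.3],0,0.3],[[-0.148,0.001,0.347],0,0.3],[[-0.148,0.001,0.347],0,0.3],[[-0.148,0.001,0.347],0,1],[[-0.148,0.001,0.347],0,1],[[-0.148,0.001,0.347],0,1],[[-0.148,0.001,0.347],0,1],[[-0.148,0.001,0.347],0,1],[[-0.148,0.001,0.347],0,1]]' 15
python3 - <<'E'
from h import *
rows([.5575,-.3425,.068])
E
```

```text
time: 22.28
tool_pos: [0.5576, -0.3428, 0.2274]
tool_rot: [-3.141, 0.0, -3.137]
contact_force: [-0.0, 0.0, 2.7]
opening: 0.0261
grip_force: 15.0
grasp now [ 0.5576 -0.3428  0.0682] yaw -3.137 q6 -2.24 t 22.275
shift [0.0004 0.0008 0.0006] turn 0.0
```

```bash
python3 -m jog '[[[0,0,-0.15],0,1],[[0,0,-0.3],0,1],[[0.16,0,-0.32],0,1],[[0.16,0.15,-0.32],0,1],[[0.16,0.784,-0.32],0,1],[[0.16,0.784,-0.32],0,1],[[0.16,0.784,-0.32],0,1],[[0.16,0.784,-0.32],0,1],[[0.16,0.784,-0.32],0,1],[[0.16,0.784,-0.32],0,1],[[0.16,0.784,-0.32],0,1],[[0.16,0.784,-0.32],0,1]]'
python3 - <<'E'
from h import *
im,m=shot('wrist','w9');s,_=shot('scene','s9')
rows([.494,-.0292,.077])
cv2.imwrite('pics/v9.png',np.hstack([im[120:420,150:550],cv2.resize(s[100:250,200:400],None,fx=2,fy=2)]))
E
```

```text
time: 23.78
tool_pos: [0.4923, -0.0308, 0.355]
tool_rot: [-3.142, -0.0, -3.139]
contact_force: [1.1, -0.2, -1.1]
opening: 0.0262
grip_force: 15.0
grasp now [ 0.4922 -0.0305  0.1958] yaw -3.139 q6 -1.79 t 23.875
shift [-0.0045  0.0031  0.297 ] turn 0.0
```

View pics/v9.png

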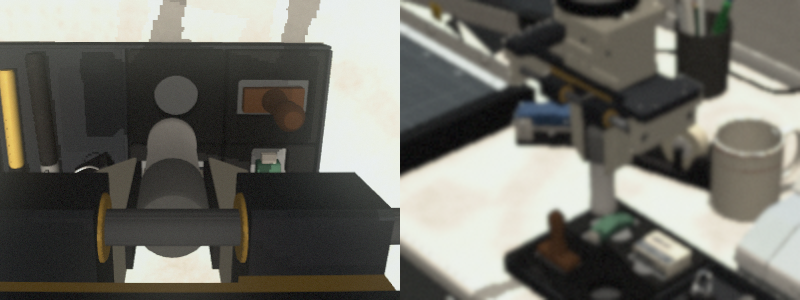

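Run:
```python
from h import *
m=cams.camera_model('wrist')
print((world(m,[(298,265),(347,265),(322,238)],.1276)*1000).round(1).tolist(),(world(m,[(305,215),(348,215),(326,196),(326,235)],.009)*1000).round(1).tolist())
rows([.494,-.0292,.0775])
```

```text
[[495.2, -43.6, 127.6], [495.2, -16.6, 127.6], [479.7, -30.4, 127.6]] [[495.3, -44.5, 9.0], [495.2, -8.6, 9.0], [479.2, -27.0, 9.0], [512.6, -26.9, 9.0]]
grasp now [ 0.4922 -0.0305  0.1958] yaw -3.139 q6 -1.79 t 23.875
shift [-0.0045  0.0031  0.2957] turn 0.0
```

```bash
python3 -m jog '[[[-0.0055,0.0055,0.1],0,1],[[-0.0055,0.0055,0.18],0,1],[[-0.0055,0.0055,0.22],0,1],[[-0.0055,0.0055,0.25],0,1],[[-0.0055,0.0055,0.275],0,1],[[-0.0055,0.0055,0.29],0,1],[[-0.0055,0.0055,0.296],0,1],[[-0.0055,0.0055,0.296],0,1],[[-0.0055,0.0055,0.296],0,1]]'
python3 - <<'E'
from h import *
rows([.494,-.0292,.0775])
E
```

```text
time: 25.0
tool_pos: [0.4945, -0.0273, 0.237]
tool_rot: [-3.142, 0.001, -3.137]
contact_force: [-0.8, 1.3, -0.6]
opening: 0.0259
grip_force: 15.0
grasp now [ 0.4945 -0.0273  0.0778] yaw -3.137 q6 -1.79 t 25.0
shift [ 0.0012 -0.0048  0.0008] turn 0.0
```

```bash
python3 -m jog '[[[0,0,0.001],0,0.6],[[0,0,0.001],0,0.6],[[0,0,0.001],0,0.6],[[0,0,0.001],0,0.6],[[0,0,-0.1],0,0.6],[[0,0,-0.25],0,0.6],[[0,0,-0.4],0,0.6],[[0,-0.4,-0.4],0,0.6],[[0,-0.6,-0.4],0,0.6],[[0,-0.6,-0.4],0,0.6],[[0,-0.6,-0.4],0,0.6],[[0,-0.6,-0.4],0,0.6]]'
python3 - <<'E'
from h import *
s,_=shot('scene','s10')
t,_=shot('top','t10');S={}
for c in('top','scene'):
  if c=='scene': cams.read_camera(c)
  for n in('staple_remover','rubber_stamp','staples_box','glue_stick','clip_tub'): print(n,[(np.round(d['position'],3),d['confidence']) for d in models.pinpoint(n,c)[:2]])
cv2.imwrite('pics/v10.png',np.hstack([cv2.resize(t[200:275,230:330],None,fx=4,fy=4),cv2.resize(s[180:280,250:383],None,fx=3,fy=3)]))
E
```

```text
time: 26.5
tool_pos: [0.4949, -0.2706, 0.396]
tool_rot: [-3.141, -0.0, 3.141]
contact_force: [0.1, 0.3, 0.1]
opening: 0.0368
grip_force: 0.0
staple_remover [(array([0.569, 0.05 , 0.018]), 0.56)]
rubber_stamp [(array([0.496, 0.051, 0.022]), 0.68)]
staples_box [(array([ 0.571, -0.026,  0.024]), 0.9), (array([ 0.495, -0.025,  0.005]), 0.41)]
glue_stick [(array([ 0.494, -0.023,  0.01 ]), 0.61)]
clip_tub [(array([ 0.449, -0.421,  0.   ]), 0.48)]
staple_remover [(array([0.573, 0.048, 0.018]), 0.7)]
rubber_stamp [(array([0.493, 0.045, 0.014]), 0.73), (array([ 0.568, -0.032,  0.004]), 0.67)]
staples_box [(array([ 0.57 , -0.03 ,  0.019]), 0.79)]
glue_stick [(array([ 0.492, -0.03 ,  0.014]), 0.87), (array([ 0.451, -0.426,  0.002]), 0.15)]
clip_tub [(array([ 0.452, -0.427,  0.002]), 0.94)]
```

View pics/v10.png

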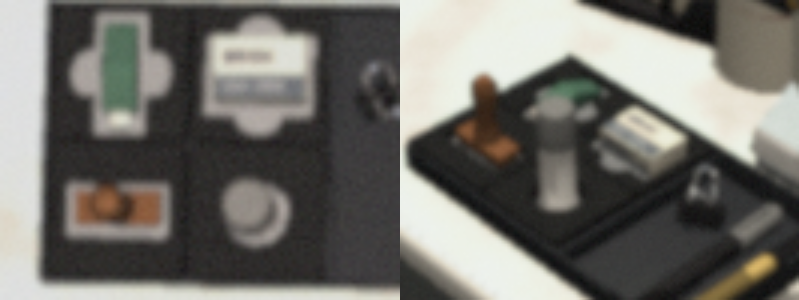

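All four things sit upright and centred in their inserts, and the tub is unmoved, so I am handing in.

```bash
python3 -c "
from cell import robot
print(robot.hand_in())"
```

```text
the job is handed in; nothing more can be done
None
```

I put the staple remover, box of staples, stamp and glue stick into their own inserts and handed in at about 27 s of the 96 s; the last camera checks showed all four seated and the tub unmoved, but the hand-in gave no verdict.

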